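Hang the long probe through the two guide rings

ROBOT

A 7-joint arm with a two-finger parallel gripper is mounted at the origin on the work surface. World frame = base frame: x ahead of the robot, y to its left, z up, the work surface at z = 0. Lengths are in mm, angles in rad, forces in N, time in s.
With the tool pointing down it reaches from about 350 to 775 mm from the base axis. Payload 3.1 kg.
Tool frame: the origin (TCP) lies midway between the tips of the shut fingers; the grasp point (between the pads) lies 19 mm behind it; z points along the fingers, y is the line along which they close (so a half turn about z gives the same grasp; the last joint's range is limited). The gripper opens to 85 mm and grips with 20 to 120 N. Pads are 22 mm wide; open, the fingers measure 114 mm over their backs; the gripper's body (76 mm by 85 mm) begins 54 mm behind the grasp point. The pads swing forward as they close: fully open they stand 13 mm farther back than shut.
Start: joints at [1.192, 0.311, 0.014, 1.512, -0.004, 1.319, -0.027], TCP at [181.791, -519.104, 231.304] pointing down, gripper open.
Joint ranges: [-2.7, 2.7], [-0.3, 1.91], [-1.27, 1.3], [0.12, 2.57], [-1.44, 4.58], [0.2, 2.03], [-3.05, 3.05]. Speed limits (rad/s): [2.79, 2.79, 3.14, 3.14, 3.14, 3.14, 3.14].

INTERFACE

Orientations are given as a unit quaternion [w, x, y, z].
In Python, from bench import get_state, read_camera, camera_model, finish_job gives the robot as it stands. The module is installed in compiled form; this text tells all that it offers.
- The arm moves only by the tool move_arm, never from a script. Its argument "commands" is a list of rows, each an object of numbers: "x", "y", "z": the shift along the tool's x, y, z in mm; "roll": the turn about the tool's z in rad. In form: [{"x": .., "y": .., "z": .., "roll": ..}, ...]. A call has 1 to 10 rows; each row shifts and turns the commanded pose from where the row before left it, along the tool's axes as they then stand; what a row does not reach is not made up. A row lasts 1/10 s, in which the tool goes at most 50 mm and 8.59 degrees, less where a joint would pass 70% of its speed; a pose out of reach is approached as far as the arm can. A call with a gripper value outside its range is refused whole. "fingers" is the opening in per cent of the stroke, from 0 (shut) to 100 (fully open), set as the call begins (left out, the last holds). The fingers move at their own pace and stop on an object; the grip force is fixed at half the most. Time passes only in rows, so rows that do not move let the fingers close. It gives the time, the measured TCP pose, the force, the opening and the grip force at its end, in the units of the state.
- get_state(): the state, without advancing time (a new reading comes with each control period).
- read_camera(name): name is "scene" or "top" or "wrist"; returns the picture (420x560x3 uint8, red, green, blue); there is no depth.
- camera_model(name): a dict with "mtx" (3x3 intrinsics, pixels), "rvec" (rotation vector, rad) and "tvec" (3), from world to camera coordinates, as OpenCV has them. Camera axes: x right, y down, z forward; pixel columns grow to the right and rows downward; lengths in mm; the calibration is good to about 2 mm. A picture is of the moment at which its call begins: read the wrist's pose just before it. camera_model takes no time and is no camera call; for the wrist camera it gives the pose at the moment of the call.
- finish_job(): hands the job in; it is judged then, once.
The state is a dict: "time_s": time; "qpos": joint angles; "joint_velocities": joint speeds; "joint_efforts": joint torques, N m; "eef_pos": TCP position; "tool_rot": TCP orientation; "contact_force": force on the tool from outside, world axes, zero at the start; "moment": the same for the moment, N m; "finger_gap": finger opening in mm; "grip_force": force on a finger pad.
Only numpy, scipy, OpenCV 4.12 (cv2) and the standard library are available. Lean on these libraries where they do the work, as an engineer would, in place of code of your own. Each camera call takes 0.05 s, during which the arm holds its last target. There are 200 camera calls.

TASK

Take the long temperature probe out of the rack and lower it, upright, down through both rings of the guide stand, the upper and then the lower, until its collar rests flat on the upper ring. Lower it all the way, do not let it drop, and leave the short probe and the glass electrode standing in the rack.

Things in the scene. Friction and masses are not known exactly. Their poses are not given: they have to be found in the camera images.
- long_probe_head (a point): Long probe, the tallest upright thing in the rack: black round head 24 mm wide, 50 tall; under it a steel collar 44 wide, 4 thick, then a steel sheath 10 wide, 95 long. About 0.1 kg. Point: centre of the head, 29 mm above the collar's underside, 124 above the tip. z up along the probe; at first x across the rack's row, y along it. It may stand in any of the three sockets.
- short_probe_head (a point): Short probe, left alone in the rack: same head and collar, sheath only 45 mm long, so it stands 50 mm lower. Point: centre of its head. The rack is a fixed grey block, 70 x 220 mm, 45 tall, with three sockets 75 mm apart in a row and 35 mm deep, one for each thing.
- electrode_mid (a point): Glass electrode, left alone in the rack: glass body 20 mm wide with a 22 mm black cap, no collar. Its top is 102 mm above its foot. Point: on its axis, 65 mm above its foot, about 37 below its top.
- guide_top (a point): Fixed guide stand, left or right of the rack. Point: centre of the upper ring's 27 mm hole at its top face, 120 mm above the table. z up. Level rings, 60 mm wide, 8 thick; the lower one's top face is 50 mm below, its hole in line. Post 138 mm tall, 12 thick, 85 mm from the rings' axis towards this frame's +x. A glass dish, part of the stand, is under the rings; the seated tip hangs free in it.

How it is judged:
By the outcome, as a careful person would: the job done as asked, in the order asked, and still so for the second after the job is handed in, with the robot touching nothing.
It also fails if it takes over 43 s, if anything falls off the work surface, if the arm or the gripper's body presses on something with over 40 N, if the wrist force passes 120 N, or if a joint passes its speed limit or range.

## Working session

There is one attempt and no reset: what is moved stays moved. The work goes in short steps, Python scripts to look and compute and a tool call to move; the robot and the scene stay as the last step left them, time stands still between calls to the robot, and variables do not carry over. Pictures are saved under pics/ and viewed, at most 10 in all, crops included, and the job is handed in when it is done.

Besides the shell and the picture viewer there is one more tool, called after "Emit:" as name([rows], argument=value, ...), one row to a line, values as JSON. move_arm: Moves the arm, as the interface text tells. Its arguments: {"type":"object","properties":{"commands":{"type":"array"},"fingers":{"type":"number"}},"required":["commands"]}

```bash
mkdir -p pics
cat > h.py <<'E'
import numpy as np, cv2
from bench import *
def shot(n,f):
    m=camera_model(n); im=read_camera(n)
    cv2.imwrite('pics/'+f+'.png',im[:,:,::-1]); return im,m
def ray(m,u,v):
    R=cv2.Rodrigues(np.array(m['rvec'],float))[0]; t=np.array(m['tvec'],float).ravel()
    K=np.array(m['mtx'],float)
    return -R.T@t, R.T@np.linalg.inv(K)@np.array([u,v,1.])
def plane(m,u,v,z):
    c,d=ray(m,u,v); return c+d*(z-c[2])/d[2]
def proj(m,p):
    return cv2.projectPoints(np.array(p,float).reshape(-1,3),np.array(m['rvec'],float),np.array(m['tvec'],float),np.array(m['mtx'],float),None)[0].reshape(-1,2)
E
python3 - <<'E'
from h import *
s=get_state();print(s)
for n in('scene','top'):
    im,m=shot(n,n+'0');print(n,ray(m,280,210))
E
```

```text
{'time_s': 0.0, 'qpos': array([ 1.1923058 ,  0.31169501,  0.01396892,  1.5130792 , -0.00438472,
        1.31921194, -0.02720501]), 'joint_velocities': array([ 0.00080637,  0.00026224,  0.00069862,  0.00172428,  0.00044136,
       -0.00054546,  0.00021233]), 'joint_efforts': array([-4.05231646e-06, -3.79917312e+01,  1.46024865e-01, -2.30592084e+01,
        1.22857396e-02,  1.38535380e-02,  6.36591238e-06]), 'eef_pos': array([ 181.52387326, -518.39243543,  230.22892773]), 'tool_rot': array([-1.15492205e-03,  9.85846134e-01,  1.67648456e-01, -2.49106672e-04]), 'contact_force': array([0.47583698, 0.03981866, 0.41389842]), 'moment': array([ 0.00850727, -0.00532328, -0.00242652]), 'grip_force': 0.0, 'finger_gap': 85.33134992033769}
scene (array([919.54076442, 486.14591838, 678.34657178]), array([-0.44752481, -0.61125492, -0.65279279]))
top (array([ 455.27123707,    1.11787005, 1025.8267127 ]), array([ 0.05980879, -0.00391159, -0.99836143]))
```

View pics/top0.png

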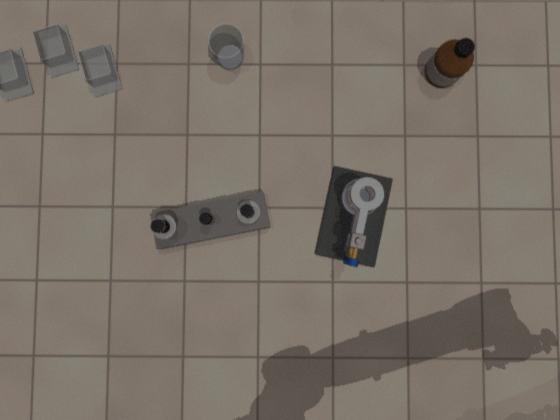

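View pics/scene0.png

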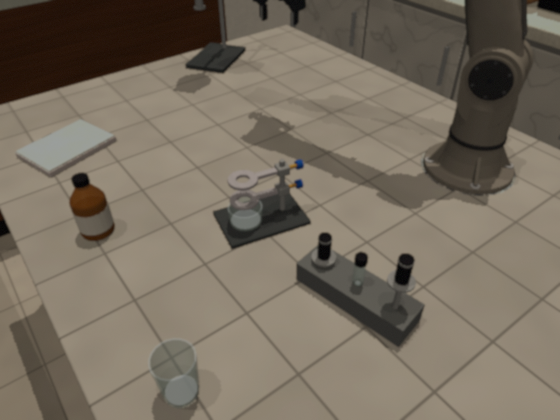

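Top view: the long probe is at the left end of the rack (~160,226), with the electrode in the middle (206,218) and the short probe on the right (248,211). The upper ring is at (366,194) and the post at (357,241). In the scene view the long head is at (404,268) and the ring at (242,179).

```bash
python3 - <<'E'
from h import *
P={}
for n in('scene','top'):
    im=cv2.imread(f'pics/{n}0.png'); m=camera_model(n)
    g=im.max(2)
    k=(g<38).astype(np.uint8)
    N,l,st,c=cv2.connectedComponentsWithStats(k)
    for i in range(1,N):
        if 60<st[i,4]<1500: print(n,st[i],c[i].round(1))
    w=((im.min(2)>120)&(im.max(2)-im.min(2)<30)).astype(np.uint8)
    N,l,st,c=cv2.connectedComponentsWithStats(w)
    for i in range(1,N):
        if 60<st[i,4]<3000: print('W',n,st[i],c[i].round(1))
m=camera_model('top')
for nm,u,v,z in(('long',160,226,134),('el',206,218,110),('short',248,211,84),('ring',366,194,120),('post',357,241,138)):
    print(nm,plane(m,u,v,z).round(0))
m=camera_model('scene')
for nm,u,v,z in(('long',404,269,134),('short',324,246,84),('ring',242,179,120)):
    print(nm,plane(m,u,v,z).round(0))
E
python3 - <<'E'
import cv2,numpy as np
a=cv2.imread('pics/top0.png'); b=cv2.imread('pics/scene0.png')
x=cv2.resize(a[160:280,140:400],None,fx=3,fy=3,interpolation=cv2.INTER_CUBIC)[:300]
x=cv2.resize(a[170:260,140:400],(780,270),interpolation=cv2.INTER_CUBIC)
y=cv2.resize(b[155:265,180:440][:110],(780,330),interpolation=cv2.INTER_CUBIC)
cv2.imwrite('pics/c1.png',np.vstack([x,y]))
E
```

```text
scene [254   0  13  20  99] [262.8   7.4]
scene [284   0  21  25 224] [295.5   7.2]
scene [538   0  22  13 222] [549.7   4.8]
scene [187  50  57  22 172] [214.8  63.7]
scene [ 468   60   45   41 1448] [490.2  79.8]
scene [450 130  54  21 234] [472.8 143.9]
scene [ 73 174  16  14 172] [ 80.3 180.4]
scene [261 205  39  20 301] [279.2 214.8]
scene [  0 218   9  18 106] [  2.9 227.5]
scene [228 224  31  14 163] [238.7 232.4]
scene [320 234  11   8  70] [324.8 237.5]
scene [319 244  11  16 158] [323.9 251.4]
scene [356 253  11  14 122] [360.7 259.6]
scene [400 255  13  10 109] [406.  259.5]
scene [396 265  15  20 218] [402.4 275.1]
W scene [527  13  33  22 405] [543.3  23.2]
W scene [254  30  29   8  83] [266.2  33.6]
W scene [230  37  22   7  85] [241.5  40.6]
W scene [286  45  48  19 438] [309.   53.4]
W scene [257  51  18   6  65] [264.3  53. ]
W scene [262  59  31  17 220] [276.1  67.1]
W scene [314  58  49  19 549] [337.7  67.7]
W scene [106  68  39  13 152] [124.4  74. ]
W scene [216  73  51  15 443] [240.2  78.7]
W scene [351  72  45  24 535] [371.6  83.3]
W scene [ 72  79  31  11 
[... 1499 characters left out ...]
W scene [548 288  12  20 125] [555.4 298. ]
W scene [ 340  333   90   76 2593] [385.6 375.5]
W scene [ 63 334  17  17 151] [ 70.3 341.4]
W scene [163 337  29   8  81] [177.7 339.5]
W scene [  83  342   78   60 1538] [124.1 366.8]
W scene [426 397  28  23 287] [438.7 408.3]
top [454  39  20  19 283] [463.6  47.8]
top [334 202  19  57 375] [343.  230.4]
top [241 205  12  12  75] [246.2 210.1]
top [200 213  12  11  93] [205.6 218.1]
top [152 220  12  12 104] [157.3 225.5]
W top [351 178  33  56 758] [365.7 199.7]
long [480. 205. 134.]
el [495. 129. 110.]
short [510.  56.  84.]
ring [ 539. -154.  120.]
post [ 456. -135.  138.]
long [478. 203. 134.]
short [509.  55.  84.]
ring [ 540. -157.  120.]
```

View pics/c1.png

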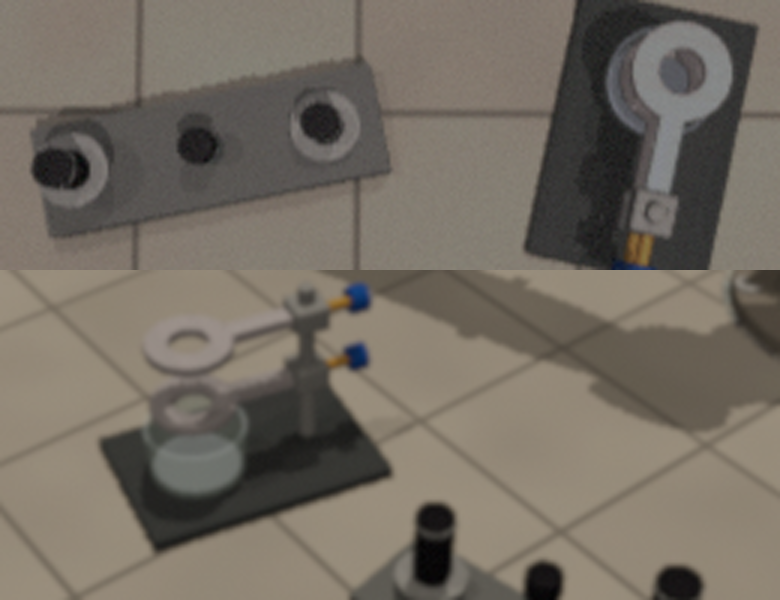

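Crop: the upper ring is centred at about (367,194) in the top image. The long probe is at about (479,204) and the ring at about (540,-156). Both agree within ~3 mm across the two views, and the rack spacing (151 mm) and post offset (85 mm) check out. I'll move towards the guide and look at it with the wrist camera on the way.

Emit:
move_arm([
  {"x":40,"y":-24},
  {"x":40,"y":-24},
  {"x":40,"y":-24},
  {"x":40,"y":-24},
  {"x":40,"y":-24},
  {"x":40,"y":-24},
  {"x":40,"y":-24},
  {"x":40,"y":-24},
  {"x":40,"y":-24},
  {"x":0},
], fingers=100)

```text
invalid input
```

Run:
```python
from h import *
s=get_state();print(s['time_s'],s['eef_pos'],s['tool_rot'],s['qpos'])
im,m=shot('wrist','w1');print(ray(m,280,210)); print(proj(m,[[540,-156,120],[456,-135,138]]))
```

```text
0.1 [ 181.56010291 -518.45629655  230.30117256] [-1.07181081e-03  9.85848554e-01  1.67634828e-01 -2.11591007e-04] [ 1.19229601  0.31167223  0.0139917   1.51293126 -0.00443405  1.31920511
 -0.02720909]
(array([ 257.56621784, -491.12928019,  373.43346102]), array([-0.30383982, -0.10739375, -0.94672627]))
[[-317.55283725 -971.76288569]
 [-414.85574448 -730.13294635]]
```

View pics/w1.png

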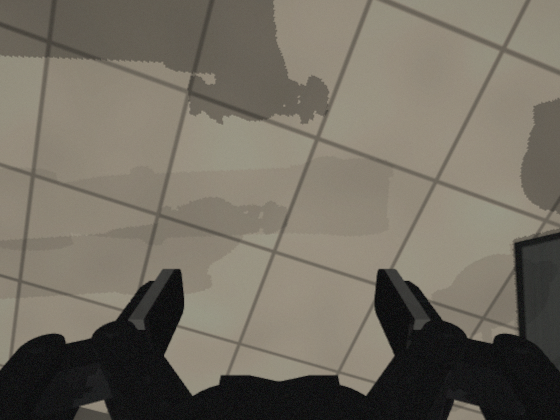

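The move was refused, so the arm is still at the start, and the picture shows only bare bench. I'll resend it with all four keys in each row.

Emit:
move_arm([
  {"x":40,"y":-24,"z":0,"roll":0},
  {"x":40,"y":-24,"z":0,"roll":0},
  {"x":40,"y":-24,"z":0,"roll":0},
  {"x":40,"y":-24,"z":0,"roll":0},
  {"x":40,"y":-24,"z":0,"roll":0},
  {"x":40,"y":-24,"z":0,"roll":0},
  {"x":40,"y":-24,"z":0,"roll":0},
  {"x":40,"y":-24,"z":0,"roll":0},
  {"x":40,"y":-24,"z":0,"roll":0},
  {"x":0,"y":0,"z":0,"roll":0},
])

```text
time_s: 1.15
eef_pos: [454.5, -187.7, 231.3]
tool_rot: [-0.002, 0.985, 0.175, 0.002]
contact_force: [-0.4, 0.6, -0.9]
finger_gap: 85.2
grip_force: 0.0
```

Run:
```python
from h import *
s=get_state();print(s['time_s'],s['eef_pos'],s['tool_rot'],s['qpos'])
im,m=shot('wrist','w2');print(ray(m,280,210)); print(proj(m,[[540,-156,120],[456,-135,138]]))
```

```text
1.15 [ 454.53547145 -187.707681    231.26641237] [-0.0023248   0.98463039  0.17462459  0.00196169] [ 0.61042492  0.20669313 -0.29609754  1.65611323  0.05621725  1.28672776
 -0.91516747]
(array([ 529.61588537, -159.78487942,  374.76975401]), array([-0.29859631, -0.10855143, -0.94826131]))
[[280.59700153  82.55827969]
 [213.98555852 185.58939062]]
```

View pics/w2.png

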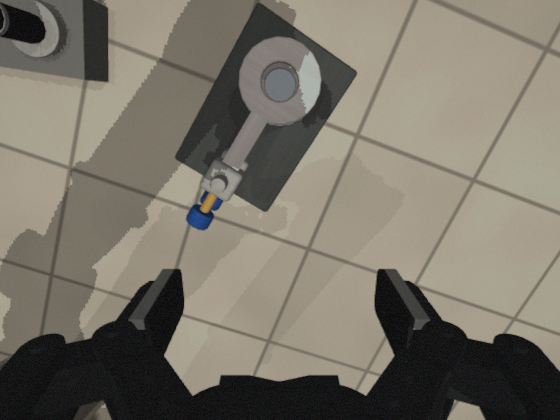

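The wrist view shows the ring's outer circle centred at (280,81). My estimate projects to (280.6,82.6), so the ring at (540,-156) is confirmed within ~1–2 mm. Next I'll go to the probe.

Emit:
move_arm([
  {"x":20,"y":-45,"z":0,"roll":0},
  {"x":20,"y":-45,"z":0,"roll":0},
  {"x":20,"y":-45,"z":0,"roll":0},
  {"x":20,"y":-45,"z":0,"roll":0},
  {"x":20,"y":-45,"z":0,"roll":0},
  {"x":20,"y":-45,"z":0,"roll":0},
  {"x":20,"y":-45,"z":0,"roll":0},
  {"x":18,"y":-44,"z":0,"roll":0},
  {"x":0,"y":0,"z":0,"roll":-0.14},
  {"x":0,"y":0,"z":0,"roll":-0.14},
])

```text
time_s: 2.2
eef_pos: [480.3, 195.4, 230.8]
tool_rot: [0.0, 0.952, 0.308, -0.001]
contact_force: [-0.4, -1.2, -0.6]
finger_gap: 85.4
grip_force: 0.0
```

Emit:
move_arm([
  {"x":0,"y":0,"z":0,"roll":-0.14},
  {"x":0,"y":0,"z":0,"roll":-0.14},
  {"x":0,"y":0,"z":0,"roll":-0.14},
  {"x":0,"y":0,"z":0,"roll":-0.14},
  {"x":0,"y":0,"z":0,"roll":-0.14},
  {"x":0,"y":0,"z":0,"roll":-0.14},
  {"x":0,"y":0,"z":0,"roll":-0.14},
  {"x":0,"y":0,"z":0,"roll":-0.14},
  {"x":0,"y":0,"z":0,"roll":0},
])

```text
time_s: 3.1
eef_pos: [481.0, 192.7, 230.7]
tool_rot: [0.0, 0.647, 0.762, -0.001]
contact_force: [-0.4, -0.2, 0.3]
finger_gap: 85.2
grip_force: 0.0
```

Run:
```python
from h import *
from scipy.spatial.transform import Rotation as Ro
s=get_state();print(s['time_s'],s['eef_pos'],s['qpos']);q=s['tool_rot'];R=Ro.from_quat(q[[1,2,3,0]]).as_matrix();print(R.round(4))
im,m=shot('wrist','w3');print(ray(m,280,210)[0]); print(proj(m,[[479,204,159],[479,204,105],s['eef_pos'],[495,129,112]]))
```

```text
3.1 [481.03830604 192.73139503 230.74378553] [ 0.2048623   0.34640945 -0.81297004  1.57387009  0.25725825  1.33372439
 -0.47651696]
[[-1.623e-01  9.867e-01 -8.000e-04]
 [ 9.867e-01  1.623e-01 -1.400e-03]
 [-1.200e-03 -1.000e-03 -1.000e+00]]
[468.74423689 272.93037164 373.72923635]
[[277.57118117 205.2174929 ]
 [277.89297797 185.16861034]
 [277.21459185 273.54173426]
 [281.93424179 271.31498494]]
```

View pics/w3.png

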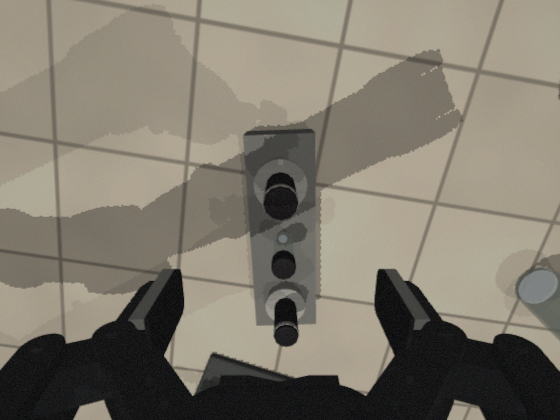

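The wrist view shows the long head's top disc centred at about (281,205), 3 px right of the prediction. I'll convert that to a position.

Run:
```python
from h import *
from scipy.spatial.transform import Rotation as Ro
m=camera_model('wrist');s=get_state();q=s['tool_rot'];R=Ro.from_quat(q[[1,2,3,0]]).as_matrix()
im=cv2.imread('pics/w3.png');k=(im.max(2)<40)[165:225,240:320].astype(np.uint8)
r=np.where(k)[0]; 
for v in range(165,222,4):
    x=np.where(k[v-165])[0]; print(v,(x.min()+240,x.max()+240) if len(x) else None,end=' ')
p=plane(m,281,204.5,159);print(p, R.T@(p-s['eef_pos']))
```

```text
165 None 169 None 173 (np.int64(277), np.int64(283)) 177 (np.int64(270), np.int64(290)) 181 (np.int64(268), np.int64(292)) 185 (np.int64(267), np.int64(294)) 189 (np.int64(266), np.int64(294)) 193 (np.int64(267), np.int64(293)) 197 (np.int64(265), np.int64(295)) 201 (np.int64(264), np.int64(296)) 205 (np.int64(264), np.int64(296)) 209 (np.int64(266), np.int64(295)) 213 (np.int64(268), np.int64(293)) 217 (np.int64(272), np.int64(289)) 221 None [481.19214766 205.15569497 159.        ] [12.05606693  2.17970413 71.79183686]
```

Emit:
move_arm([
  {"x":12,"y":1.5,"z":0,"roll":0},
  {"x":0,"y":0,"z":20,"roll":0},
  {"x":0,"y":0,"z":25,"roll":0},
  {"x":0,"y":0,"z":25,"roll":0},
  {"x":0,"y":0,"z":20,"roll":0},
  {"x":0,"y":0,"z":14,"roll":0},
  {"x":0,"y":0,"z":5,"roll":0},
  {"x":0,"y":0,"z":0,"roll":0},
  {"x":0,"y":0,"z":0,"roll":0},
])

```text
time_s: 4.05
eef_pos: [480.8, 207.5, 123.2]
tool_rot: [0.0, 0.646, 0.763, 0.001]
contact_force: [-0.8, -0.0, 0.2]
finger_gap: 85.5
grip_force: 0.0
```

Run:
```python
from h import *
s=get_state();print(s['time_s'],s['eef_pos'],s['contact_force'],s['qpos'])
im,m=shot('scene','s2')
cv2.imwrite('pics/s2c.png',cv2.resize(im[200:350,300:500,::-1],(800,600)))
```

```text
4.05 [480.76577615 207.5238236  123.20196836] [-0.79017763 -0.00815966  0.16870947] [ 0.13993897  0.45334861 -0.77370183  1.7232785   0.34958975  1.10651218
 -0.57606451]
```

View pics/s2c.png

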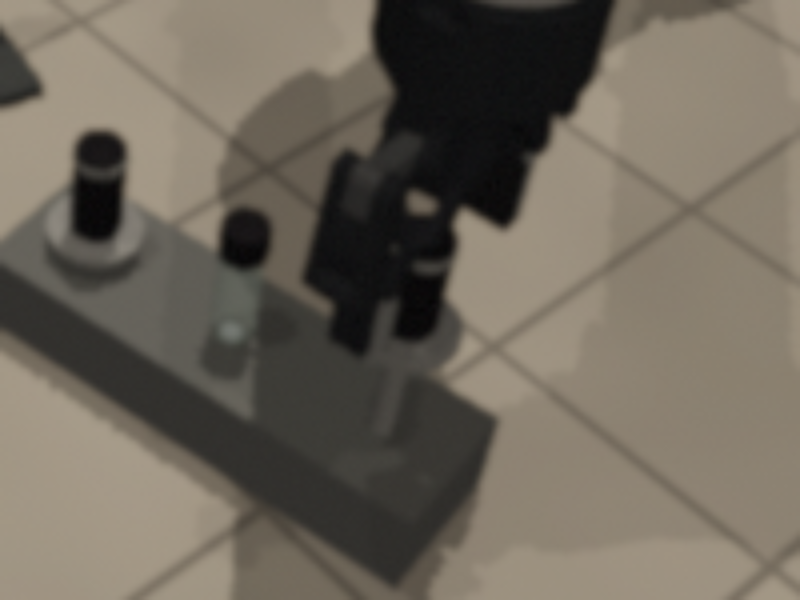

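The fingers straddle the long head, above its collar and clear of the electrode. Closing the gripper now.

Emit:
move_arm([
  {"x":-1.5,"y":0,"z":1,"roll":0},
  {"x":0,"y":0,"z":0,"roll":0},
  {"x":0,"y":0,"z":0,"roll":0},
  {"x":0,"y":0,"z":0,"roll":0},
  {"x":0,"y":0,"z":0,"roll":0},
  {"x":0,"y":0,"z":0,"roll":0},
  {"x":0,"y":0,"z":0,"roll":0},
  {"x":0,"y":0,"z":0,"roll":0},
  {"x":0,"y":0,"z":0,"roll":0},
  {"x":0,"y":0,"z":0,"roll":0},
], fingers=0)

```text
time_s: 5.1
eef_pos: [480.5, 205.5, 121.5]
tool_rot: [0.0, 0.646, 0.763, 0.0]
contact_force: [-1.3, 0.0, 4.6]
finger_gap: 22.7
grip_force: 58.6
```

Emit:
move_arm([
  {"x":0,"y":0,"z":-8,"roll":0},
  {"x":0,"y":0,"z":-12,"roll":0},
  {"x":0,"y":0,"z":-15,"roll":0},
  {"x":0,"y":0,"z":-15,"roll":0},
  {"x":0,"y":0,"z":-20,"roll":0},
  {"x":0,"y":0,"z":-25,"roll":0},
  {"x":0,"y":0,"z":-25,"roll":0},
  {"x":0,"y":0,"z":-25,"roll":0},
  {"x":0,"y":0,"z":-15,"roll":0},
  {"x":0,"y":0,"z":0,"roll":0},
])

```text
time_s: 6.1
eef_pos: [481.4, 206.5, 284.2]
tool_rot: [0.001, 0.646, 0.763, 0.002]
contact_force: [-0.1, -0.8, -2.1]
finger_gap: 22.9
grip_force: 59.0
```

Run:
```python
from h import *
from scipy.spatial.transform import Rotation as Ro
s=get_state();q=s['tool_rot'];R=Ro.from_quat(q[[1,2,3,0]]).as_matrix();print(s['eef_pos'],s['contact_force'],s['grip_force'],s['qpos'])
d=np.array([540.5,-155.5,s['eef_pos'][2]])-s['eef_pos'];print(R.T@d)
im,m=shot('scene','s3')
print(proj(m,[s['eef_pos'],s['eef_pos']-[0,0,112]]))
cv2.imwrite('pics/s3c.png',cv2.resize(im[120:300,300:500,::-1],(660,594)))
```

```text
[481.3872241  206.53050409 284.22012966] [-0.08116831 -0.78679579 -2.07012819] 58.970664739608765 [ 0.18238979  0.32680151 -0.82658169  1.46443227  0.24125645  1.44946071
 -0.4791795 ]
[-366.82073122   -1.63662758   -0.52798167]
[[422.80791004 194.65049359]
 [408.60377822 253.91249796]]
```

View pics/s3c.png

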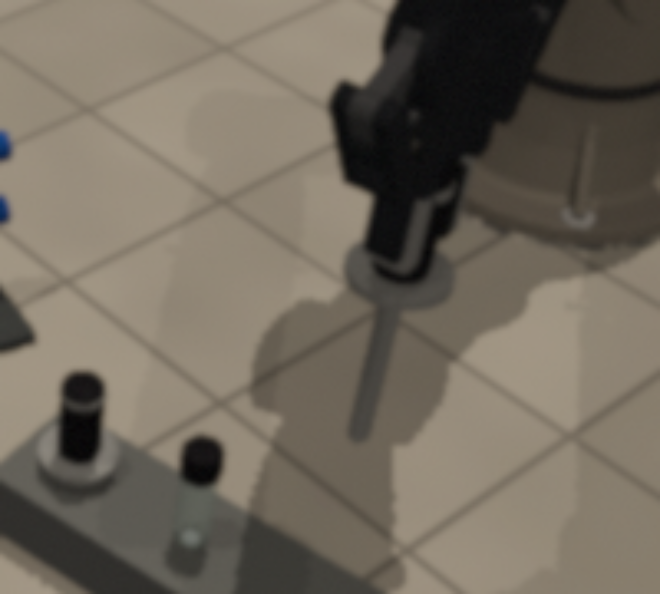

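The probe hangs upright: its tip is at (408.5,252.4) against a predicted (408.6,253.9), and the other two pieces still stand in the rack. Carrying it to the guide.

Emit:
move_arm([
  {"x":-15,"y":0,"z":0,"roll":0},
  {"x":-30,"y":0,"z":0,"roll":0},
  {"x":-42,"y":-0.5,"z":0,"roll":0},
  {"x":-45,"y":-0.5,"z":0,"roll":0},
  {"x":-45,"y":-0.5,"z":0,"roll":0},
  {"x":-45,"y":0,"z":0,"roll":0},
  {"x":-45,"y":0,"z":0,"roll":0},
  {"x":-45,"y":0,"z":0,"roll":0},
  {"x":-35,"y":0,"z":0,"roll":0},
  {"x":-18,"y":0,"z":0,"roll":0},
])

```text
time_s: 7.15
eef_pos: [538.0, -159.9, 279.1]
tool_rot: [-0.001, 0.648, 0.761, -0.002]
contact_force: [0.3, -1.1, -1.0]
finger_gap: 22.5
grip_force: 59.0
```

Emit:
move_arm([
  {"x":0,"y":0,"z":0,"roll":0},
  {"x":0,"y":0,"z":0,"roll":0},
  {"x":0,"y":0,"z":0,"roll":0},
])

```text
time_s: 7.45
eef_pos: [539.3, -151.3, 281.4]
tool_rot: [-0.001, 0.644, 0.765, 0.001]
contact_force: [0.3, 0.4, -2.2]
finger_gap: 22.9
grip_force: 59.0
```

```bash
cat > g.py <<'E'
from h import *
from scipy.spatial.transform import Rotation as Ro
import sys
s=get_state();q=s['tool_rot'];R=Ro.from_quat(q[[1,2,3,0]]).as_matrix();print(s['time_s'],s['eef_pos'],s['contact_force'],s['grip_force'],s['finger_gap'],s['qpos']);print(R.round(4))
d=np.array([540.5,-155.5,s['eef_pos'][2]])-s['eef_pos'];print(R.T@d)
f=sys.argv[1]
im,m=shot('scene',f+'s');im2,m2=shot('top',f+'t')
tip=s['eef_pos']-[0,0,112]
print(proj(m,[tip,[540.5,-155.5,120]]),proj(m2,[tip,[540.5,-155.5,120]]))
cv2.imwrite(f'pics/{f}.png',np.hstack([cv2.resize(im[90:240,180:310,::-1],(520,600))[:, :520],cv2.resize(im2[130:280,330:400,::-1],(280,600))]))
E
python3 g.py a
```

```text
7.45 [ 539.26656729 -151.33125169  281.37835446] [ 0.26857928  0.38222047 -2.19630694] 58.97071659564972 22.86720396007713 [ 0.71508908  0.38439555 -0.67410159  1.36747517  0.2356587   1.47108173
  0.22465717]
[[-1.702e-01  9.854e-01 -1.000e-04]
 [ 9.854e-01  1.702e-01  1.800e-03]
 [ 1.800e-03  2.000e-04 -1.000e+00]]
[-4.3178392   0.50598842 -0.0076862 ]
[[242.34746994 159.19890395]
 [242.22051368 179.30746595]] [[369.60019388 190.87632113]
 [366.99149892 192.90312394]]
```

View pics/a.png

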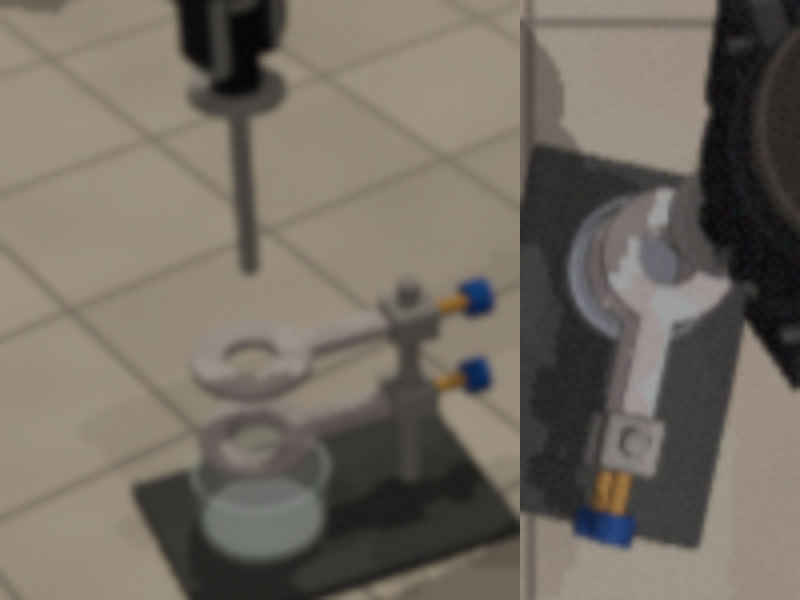

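Scene view: the tip is at (242,157) and the upper ring's hole at (242.5,179). Both match the predictions. I'll correct by -4 mm in tool x and start lowering.

Emit:
move_arm([
  {"x":-4.3,"y":0.5,"z":0,"roll":0},
  {"x":0,"y":0,"z":10,"roll":0},
  {"x":0,"y":0,"z":10,"roll":0},
  {"x":0,"y":0,"z":10,"roll":0},
  {"x":0,"y":0,"z":5,"roll":0},
  {"x":0,"y":0,"z":0,"roll":0},
  {"x":0,"y":0,"z":0,"roll":0},
  {"x":0,"y":0,"z":0,"roll":0},
])

```text
time_s: 8.35
eef_pos: [540.8, -159.0, 246.8]
tool_rot: [0.0, 0.646, 0.763, 0.0]
contact_force: [-0.2, -1.2, -1.3]
finger_gap: 22.6
grip_force: 59.0
```

```bash
python3 g.py b
```

```text
8.35 [ 540.81293078 -158.97865434  246.79620653] [-0.19989552 -1.23738359 -1.33142065] 58.97088825702667 22.609529029893388 [ 0.72331296  0.40419245 -0.66503833  1.42630637  0.24914428  1.39493798
  0.22050714]
[[-1.653e-01  9.862e-01  1.100e-03]
 [ 9.862e-01  1.653e-01 -2.000e-04]
 [-4.000e-04  1.100e-03 -1.000e+00]]
[ 3.48251903e+00  2.66499203e-01 -1.03318089e-03]
[[240.62887211 172.42089673]
 [242.22051368 179.30746595]] [[370.47059618 191.94081562]
 [366.99149892 192.90312394]]
```

View pics/b.png

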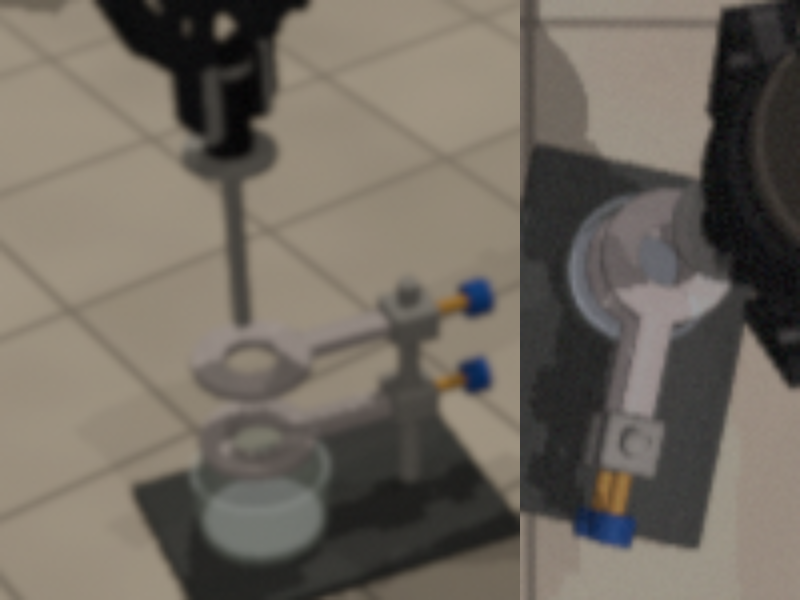

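The tip, at (240,171.5), is about 3.5 mm off the hole axis because the arm had still been settling. That was my last picture, so I'll go on with measurements and forces. Correcting and letting it settle.

Emit:
move_arm([
  {"x":3,"y":0.3,"z":0,"roll":0},
  {"x":0,"y":0,"z":0,"roll":0},
  {"x":0,"y":0,"z":0,"roll":0},
  {"x":0,"y":0,"z":0,"roll":0},
  {"x":0,"y":0,"z":0,"roll":0},
  {"x":0,"y":0,"z":0,"roll":0},
])

```text
time_s: 9.05
eef_pos: [540.2, -156.0, 246.3]
tool_rot: [0.0, 0.646, 0.763, -0.0]
contact_force: [0.1, -0.2, -1.5]
finger_gap: 22.9
grip_force: 59.0
```

Run:
```python
from h import *
# bound of ring hole/outer from w2 and top tip/collar check: re-derive ring centre from wrist picture w2 outer circle & top0
m=camera_model('top'); print('top ring',plane(m,367.3,194,120))
s=get_state(); print(s['eef_pos'],s['joint_velocities'].round(3))
im=read_camera('scene'); m=camera_model('scene')
# sheath edges per row: dark steel vs background, below collar
g=im.mean(2); 
for z in (150,165,180,195,210):
    u,v=proj(m,[s['eef_pos'][0],s['eef_pos'][1],z])[0]; r=int(round(v)); a=int(u)
    print(z,round(u,1),r,g[r,a-9:a+10].astype(int))
```

```text
top ring [ 538.56292883 -156.02761782  120.        ]
[ 540.23815167 -156.04142846  246.27769046] [ 0.001  0.002  0.    -0.     0.    -0.    -0.   ]
150 241.2 167 [138 138 137 138 138 134 120  94  73  66  69  93 123 137 139 140 139 139
 139]
165 240.7 160 [136 136 136 136 137 136 128 105  79  68  66  79 108 129 137 138 138 138
 138]
180 240.2 154 [124 128 130 133 136 132 116  89  70  66  69  92 123 138 140 140 140 141
 140]
195 239.7 147 [142 142 143 143 144 143 134 108  78  67  65  75 101 122 125 119 115 116
 118]
210 239.1 140 [141 141 141 141 139 131 110  83  68  66  65  89 120 134 138 138 138 137
 137]
```

The sheath lies on the predicted axis at every height, so the probe is upright and over the hole. Lowering through the rings.

Emit:
move_arm([
  {"x":0,"y":0,"z":6,"roll":0},
  {"x":0,"y":0,"z":6,"roll":0},
  {"x":0,"y":0,"z":6,"roll":0},
  {"x":0,"y":0,"z":6,"roll":0},
  {"x":0,"y":0,"z":6,"roll":0},
  {"x":0,"y":0,"z":6,"roll":0},
  {"x":0,"y":0,"z":6,"roll":0},
  {"x":0,"y":0,"z":3,"roll":0},
  {"x":0,"y":0,"z":0,"roll":0},
  {"x":0,"y":0,"z":0,"roll":0},
])

```text
time_s: 10.1
eef_pos: [540.4, -156.0, 201.5]
tool_rot: [0.0, 0.646, 0.763, 0.0]
contact_force: [0.1, 0.1, -1.5]
finger_gap: 22.8
grip_force: 59.0
```

Emit:
move_arm([
  {"x":0,"y":0,"z":6,"roll":0},
  {"x":0,"y":0,"z":6,"roll":0},
  {"x":0,"y":0,"z":6,"roll":0},
  {"x":0,"y":0,"z":6,"roll":0},
  {"x":0,"y":0,"z":6,"roll":0},
  {"x":0,"y":0,"z":6,"roll":0},
  {"x":0,"y":0,"z":6,"roll":0},
  {"x":0,"y":0,"z":6,"roll":0},
  {"x":0,"y":0,"z":0,"roll":0},
  {"x":0,"y":0,"z":0,"roll":0},
])

```text
time_s: 11.1
eef_pos: [540.2, -156.0, 153.2]
tool_rot: [-0.0, 0.646, 0.763, -0.0]
contact_force: [-1.0, -1.0, -1.4]
finger_gap: 22.5
grip_force: 59.0
```

Run:
```python
from h import *
s=get_state(); print(s['eef_pos'],s['contact_force'],s['moment'])
im=read_camera('scene'); m=camera_model('scene'); g=im.mean(2)
for z in (92,87,82,122,128,131):
    u,v=proj(m,[s['eef_pos'][0],s['eef_pos'][1],z])[0]; r=int(round(v)); a=int(u)
    print(z,round(u,1),r,g[r,a-9:a+10].astype(int))
```

```text
[ 540.23664413 -155.99550555  153.20874094] [-1.02314045 -0.98684958 -1.39924217] [-0.03556265 -0.00408709 -0.03278368]
92 243.1 190 [125 123 121 119 115 110  99  85  78  77  78  87 103 114 119 123 127 131
 134]
87 243.2 192 [138 139 138 135 133 123 104  81  70  68  68  76  96 113 121 124 127 129
 130]
82 243.4 194 [123 115 104  95  91  88  80  72  68  67  67  68  77  85  85  89  97 106
 117]
122 242.1 178 [ 87  80  75  80  93 102  97  82  72  69  72  89 112 123 118 104  88  80
  80]
128 241.9 176 [109  86  74  69  68  70  71  71  73  73  73  73  72  74  74  72  71  71
  75]
131 241.8 175 [102  81  71  67  67  68  68  69  70  71  73  74  73  74  73  71  69  69
  72]
```

The sheath shows between the rings and continues below with no contact force, so both rings are threaded. Lowering gently to contact.

Emit:
move_arm([
  {"x":0,"y":0,"z":4,"roll":0},
  {"x":0,"y":0,"z":4,"roll":0},
  {"x":0,"y":0,"z":3,"roll":0},
  {"x":0,"y":0,"z":1,"roll":0},
  {"x":0,"y":0,"z":1,"roll":0},
  {"x":0,"y":0,"z":1,"roll":0},
  {"x":0,"y":0,"z":0,"roll":0},
  {"x":0,"y":0,"z":0,"roll":0},
])

```text
time_s: 11.95
eef_pos: [540.3, -156.0, 139.4]
tool_rot: [0.0, 0.646, 0.763, 0.0]
contact_force: [0.0, 1.3, -0.9]
finger_gap: 22.8
grip_force: 59.0
```

Emit:
move_arm([
  {"x":0,"y":0,"z":0.7,"roll":0},
  {"x":0,"y":0,"z":0.7,"roll":0},
  {"x":0,"y":0,"z":0.6,"roll":0},
  {"x":0,"y":0,"z":0,"roll":0},
  {"x":0,"y":0,"z":0,"roll":0},
])

```text
time_s: 12.45
eef_pos: [540.2, -156.0, 137.3]
tool_rot: [0.0, 0.646, 0.763, -0.0]
contact_force: [-0.2, -0.6, -1.1]
finger_gap: 22.5
grip_force: 59.0
```

Emit:
move_arm([
  {"x":0,"y":0,"z":0.5,"roll":0},
  {"x":0,"y":0,"z":0.5,"roll":0},
  {"x":0,"y":0,"z":0,"roll":0},
  {"x":0,"y":0,"z":0,"roll":0},
  {"x":0,"y":0,"z":0,"roll":0},
])

```text
time_s: 12.95
eef_pos: [540.3, -156.1, 136.7]
tool_rot: [0.0, 0.646, 0.763, -0.0]
contact_force: [-2.2, -0.1, 3.7]
finger_gap: 23.1
grip_force: 59.3
```

Emit:
move_arm([
  {"x":0,"y":0,"z":0.5,"roll":0},
  {"x":0,"y":0,"z":0,"roll":0},
  {"x":0,"y":0,"z":0,"roll":0},
  {"x":0,"y":0,"z":0,"roll":0},
])

```text
time_s: 13.35
eef_pos: [540.3, -156.1, 136.7]
tool_rot: [0.0, 0.646, 0.763, -0.0]
contact_force: [-2.9, 0.1, 6.8]
finger_gap: 22.6
grip_force: 59.7
```

The collar is seated: contact at z 136.7 against an expected 136.5, and the force is rising. Releasing.

Emit:
move_arm([
  {"x":0,"y":0,"z":0,"roll":0},
  {"x":0,"y":0,"z":0,"roll":0},
  {"x":0,"y":0,"z":0,"roll":0},
  {"x":0,"y":0,"z":0,"roll":0},
  {"x":0,"y":0,"z":0,"roll":0},
  {"x":0,"y":0,"z":0,"roll":0},
], fingers=60)

```text
time_s: 13.95
eef_pos: [540.2, -156.0, 135.7]
tool_rot: [-0.0, 0.646, 0.763, -0.0]
contact_force: [-0.2, 0.7, -1.0]
finger_gap: 51.5
grip_force: 0.0
```

Emit:
move_arm([
  {"x":0,"y":0,"z":-5,"roll":0},
  {"x":0,"y":0,"z":-15,"roll":0},
  {"x":0,"y":0,"z":-20,"roll":0},
  {"x":0,"y":0,"z":-25,"roll":0},
  {"x":0,"y":0,"z":-25,"roll":0},
  {"x":0,"y":0,"z":-20,"roll":0},
  {"x":0,"y":0,"z":0,"roll":0},
  {"x":0,"y":0,"z":0,"roll":0},
  {"x":0,"y":0,"z":0,"roll":0},
])

```text
time_s: 14.85
eef_pos: [539.4, -156.0, 244.6]
tool_rot: [-0.001, 0.646, 0.763, -0.001]
contact_force: [0.1, -0.0, 0.4]
finger_gap: 51.4
grip_force: 0.0
```

Run:
```python
from h import *
s=get_state(); print(s['time_s'],s['eef_pos'],s['contact_force'],s['finger_gap'])
im=read_camera('scene'); m=camera_model('scene'); 
k=(im.max(2)<45).astype(np.uint8)
N,l,st,c=cv2.connectedComponentsWithStats(k)
for i in range(1,N):
    if 40<st[i,4]<1000 and 200<c[i][0]<430 and 100<c[i][1]<300: print(st[i],c[i].round(1))
print(proj(m,[[540.3,-156,z] for z in (174,149,124,87)]))
g=im.mean(2)
for z in (165,140,122,92,87):
    u,v=proj(m,[540.3,-156,z])[0]; r=int(round(v)); a=int(u)
    print(z,round(u,1),r,g[r,a-17:a+18].astype(int))
```

```text
14.85 [ 539.39907397 -155.97352237  244.55038302] [ 0.11995656 -0.00274398  0.41463481] 51.377825464009824
[236 154  10   7  56] [240.4 156.9]
[236 162  11  17 152] [241.3 170.4]
[261 205  40  21 379] [279.8 215.1]
[227 218  83  30 596] [255.6 233.4]
[319 233  12   9  87] [324.6 237.1]
[319 243  12  17 166] [323.9 251.2]
[355 253  12  14 130] [360.7 259.7]
[[240.37799559 156.24223085]
 [241.22299225 167.06748066]
 [242.0381904  177.5109819 ]
 [243.19326769 192.30867372]]
165 240.7 160 [135 136 135 135 135 136 135 136 136 136 130 107  76  54  50  44  40  39
  39  45  54  55  54  81 117 133 138 139 138 138 138 138 138 138 138]
140 241.5 171 [137 137 136 137 138 138 138 138 138 138 129 100  60  22   7   9   8   9
   7   6   6   8  34  78 113 132 140 142 142 142 141 140 141 142 143]
122 242.1 178 [137 136 136 138 139 134 126 122 119 108  92  75  58  43  27  20  16  17
  18  25  36  51  65  75  76  75  73  77  95 118 132 132 118 101  92]
92 243.0 190 [130 131 130 130 130 130 128 125 121 120 120 117 114 109  97  83  76  76
  77  86 101 112 117 121 126 129 131 133 134 135 136 135 135 135 135]
87 243.2 192 [126 129 130 130 130 131 131 134 136 137 135 133 131 123 102  79  67  66
  67  77  96 111 118 122 125 126 127 129 129 130 129 130 129 129 128]
```

The head's top is at (240.4,156.9) against a seated prediction of (240.4,156.2). The head is upright, and the short probe and electrode haven't moved. Handing in.

```bash
python3 -c "
from bench import *
print(finish_job())"
```

```text
the job is handed in; nothing more can be done
None
```

The long probe was lowered through both rings and released with its collar on the upper ring (about 15 s, peak measured force about 7 N); the short probe and electrode still stand in the rack. The job is handed in, but no verdict came back.

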